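# Latch the mould and hold the press lever down past its safety catch

## Robot

A 6-joint arm with a two-finger parallel gripper is mounted at the origin on a cart in front of the work surface, level with it; the furniture and walls round the work are solid. World frame = base frame: x ahead of the robot, y to its left, z up, the work surface at z = 0. Lengths are in mm, angles in rad, forces in N, time in s.
With the tool pointing down it reaches from about 350 to 875 mm from the base axis. Payload 15.5 kg.
Tool frame: the origin (TCP) lies midway between the tips of the shut fingers; the grasp point (between the pads) lies 19 mm behind it; x points along the fingers, y is the direction in which the jaws open and shut, and the axes are right-handed (so a half turn about x gives the same grasp; the last joint's range is limited). The gripper opens to 85 mm and grips with 20 to 120 N. Pads are 22 mm wide; open, the fingers measure 114 mm over their backs; the gripper's body (76 mm by 85 mm) begins 54 mm behind the grasp point. The pads swing forward as they close: fully open they stand 13 mm farther back than shut.
Start: joints at [1.067, 0.494, 1.345, -0, 1.302, -0.096], TCP at [247.865, 573.75, 231.277] pointing down, gripper open.
Joint ranges: [-2.91, 2.91], [-0.82, 2.16], [0.22, 2.67], [-1.22, 4.37], [0.12, 2.79], [-3.08, 3.08]. Speed limits (rad/s): [1.89, 1.89, 2.57, 3.01, 3.01, 3.01].

## Interface

Orientations are given as a unit quaternion [x, y, z, w].
In Python, from cell import r, camera, recognise, masks_of, tip_of gives the robot as it stands.
- The arm moves only by the tool move_arm, never from a script. Its argument "steps" is a list that holds one entry, the list of rows, each a list of 7 numbers: the opening, from 0 (shut) to 1 (fully open), then the shift along the tool's x, y, z in cm, then the turn, a rotation vector about the tool's x, y, z in rad. A call has exactly 8 rows; each row shifts and turns the commanded pose from where the row before left it, along the tool's axes as they then stand; what a row does not reach is not made up. A row lasts 1/8 s, in which the tool goes at most 62.5 mm and 10.7 degrees, less where a joint would pass 70% of its speed; a pose out of reach is approached as far as the arm can. A call is refused whole if a number of a shift passes 6.25 or a number of a turn 0.188, either way. A call with a gripper value outside its range is refused whole. The fingers move at their own pace and stop on an object; "newtons" is the grip in N (left out, the last holds). Time passes only in rows, so rows that do not move let the fingers close, or fill a call up. It gives the time, the measured TCP pose, the force and the opening at its end, in the units of the state.
- r.state(): the state, without advancing time (a new reading comes with each control period).
- camera(name): name is "side" or "top" or "wrist"; returns a dict with "pixels" (420x560x3 uint8, blue, green, red), "range_z" (420x560 float32, mm along the optical axis (not along the pixel's ray), 0 where there is no reading), "vertical_fov" (degrees; the focal length in pixels is half the picture's height over the tangent of half this angle, whatever the lens; pixels are square), "cx", "cy" (the principal point, pixels), "eye" and "rotation" of the camera in the world; the wrist camera has in their place "T_tool_cam" (4x4, takes a point from camera to tool coordinates, whose origin is the TCP and whose axes are the tool frame's). Camera axes: x right, y down, z forward; pixel columns grow to the right and rows downward; lengths in mm; the calibration is good to about 2 mm. A picture is of the moment at which its call begins: read the wrist's pose just before it.
- r.job_done(): hands the job in, once; it reports no verdict.
Trained networks look in a picture, given as the dict that the camera call returned (one of the last four; its "shot" number tells which), for a name from the list of things; names that differ only in an ending like _2 or _b are one class to them, and where a whole thing is asked for, a point or a joint stands for the part that bears it (a point fixed in the world has none). Each returns a list of dicts, best first, with "confidence" (0 to 1); they miss things now and then, are a little off and sometimes report something else, mostly with a low value. They report only what shows in the picture. A call takes as long as a camera call.
- recognise(thing, picture): "bbox" ([left, top, right, bottom] in pixels, round what is visible of it).
- masks_of(thing, picture): "pixels" (420x560 bool, what is visible of it) and "bbox" ([left, top, right, bottom] in pixels, round what is visible of it).
- tip_of(thing, picture): "point" ([column, row] in pixels: a listed point, or the origin of a listed thing).
The state is a dict: "time_s": time; "joint_pos": joint angles; "joint_vel": joint speeds; "joint_efforts": joint torques, N m; "position": TCP position; "ee_rot": TCP orientation; "force": force on the tool from outside, world axes, zero at the start; "ft_torque": the same for the moment, N m; "gripper_width": finger opening in mm.
Only numpy, scipy, OpenCV 4.12 (cv2) and the standard library are available. Lean on these libraries where they do the work, as an engineer would, in place of code of your own. Each camera call takes 0.05 s, during which the arm holds its last target. There are 200 camera calls.

## Task

Get the small blue bench press ready and press the mould in it: first turn the brass turnbutton as far as it goes, so that it points in over the aluminium mould cover; next flip the yellow safety catch up and over to its stop; only then take the red handle, pull the sprung press lever toward the front of the press and down to its stop, and finish while still holding the handle there. Do not force the lever against the closed catch, and leave the mixing cup, the white tape roll and the black rubber block where they are.

Things in the scene. Friction and masses are not known exactly. Their poses are not given: they have to be found in the camera images.
- press: Blue bench press, rigidly fixed to the bench, base 240 x 150 x 15 mm, yaw up to 0.25 rad. Origin on the bench straight under the ram; own x points to the back of the press, y to its left side, z up; the front looks along -x. Base: x -150 to +90, y -75 to +75 mm. Aluminium mould with hinged cover: x -105 to +35, y -50 to +50, top at z 48 mm. All x, y, z in mm in other entries are in this frame.
- head_front (a point): Middle of the front face of the press head, at x -40, y 0, z 112. The head overhangs the mould: x -40 to +90, y -35 to +35, z 90 to 135 mm.
- turnbutton (a joint): Angle of the brass turnbutton in front of the mould, rad, stops at 0 and 1.55; vertical axis at x -125, y 0. At 0 it points left (+y), off the cover; it grows turning clockwise seen from above; at 1.55 it points back (+x) over the cover's front edge. Starts at 0 to 0.3. Stays where it is left (friction 0.03 N m).
- turnbutton_fin (a point): Top of the turnbutton's upright fin, on its axis, z 81 mm. The fin is 10 mm thick, z 57 to 81 mm, and runs from 14 mm behind the axis to 26 mm toward the pointing end; pinch it across its thickness from above. The pointing wing below (z 51 to 57, 14 mm wide) reaches 36 mm from the axis.
- catch (a joint): Angle of the yellow safety catch on the right of the press head, rad, stops at 0 and 1.75. At 0 its bar lies level, pointing right (-y), in front of the lever's steel dog; it grows as the knob end is lifted up and swung over to the left; upright at 1.57. The lever's way is clear above 1.0. Starts at 0 to 0.12. Stays where it is left (friction 0.06 N m).
- catch_axis (a point): Point on the catch's hinge axis, which runs level, front to back (along press x), at x -14, y -30, z 145.
- catch_knob (a point): Centre of the yellow barrel knob on the catch, 60 mm from its hinge axis; at catch 0 at x -14, y -90, z 145. Barrel 16 mm diameter, 20 mm long along press x; the bar is only 12 mm wide, so the knob can be pinched from above over its front and back end faces and turns freely in the pinch. The steel dog stands nearby at x -6 to +6, y -55 to -63, up to z 150.
- press_lever (a joint): Angle of the press lever, rad, stops at 0 and 1.15. At 0 it leans 0.15 rad from upright toward the front; it grows as the handle is pulled to the front (-x) and down, and the ram comes down. A spring (0.3 N m at 0, 1.45 N m at 1.15, about 12 N at the handle) drives it back to 0 when let go. Must not be forced past the closed catch.
- lever_axis (a point): Point on the lever's hinge axis, which runs level, left to right (along press y), at x 0, z 110; this point lies at y 120, beside the handle's middle.
- lever_handle: Red round grip of the lever, free to turn on its pin, on the left of the press: 22 mm diameter, 92 mm long along press y (y 74 to 166). Origin at its middle, 120 mm from the lever's axis: at lever angle q at x = -120 sin(0.15+q), y = 120, z = 110 + 120 cos(0.15+q). Can be pinched across its diameter from above; the lever tilts under it.
- mix_cup_1: White paper mixing cup, 59 mm across and 50 mm high, standing loose to the left of the press. Origin under its middle. Not to be moved.
- ptfe_roll: White tape roll, 68 mm across and 19 mm high, lying loose to the right of the press. Origin under its middle. Not to be moved.
- rubber_block: Black rubber block 38 x 24 x 12 mm, lying loose to the right of the press. Origin under its middle. Not to be moved.

How it is judged:
By the outcome, as a careful person would: the job done as asked, in the order asked, and still so for the second after the job is handed in, while the arm keeps its last pose, push and grip.
It also fails if it takes over 58 s, if anything falls off the work surface, if the arm or the gripper's body presses on something with over 40 N, if the wrist force passes 120 N, or if a joint passes its speed limit or range.

## Working session

There is one attempt and no reset: what is moved stays moved. The work goes in short steps, Python scripts to look and compute and a tool call to move; the robot and the scene stay as the last step left them, time stands still between calls to the robot, and variables do not carry over. Pictures are saved under pics/ and viewed, about 8 in all and at most 12, crops included, and the job is handed in when it is done.

Besides the shell and the picture viewer there is one more tool, called after "Emit:" by a JSON object that holds its "method" and its "body". move_arm: Moves the arm, as the interface text tells. Its arguments: {"type":"object","properties":{"steps":{"type":"array","items":{"type":"array","items":{"type":"array","items":{"type":"number"}}}},"newtons":{"type":"number"}},"required":["steps"]}

```bash
ls; mkdir -p pics; cat > h.py <<'E'
import numpy as np, cv2
from cell import r, camera, recognise, masks_of, tip_of
from scipy.spatial.transform import Rotation as R
def cam_pose(c,st=None):
    if 'T_tool_cam' in c:
        T=np.eye(4);T[:3,:3]=R.from_quat(st['ee_rot']).as_matrix();T[:3,3]=st['position'];T=T@np.array(c['T_tool_cam'])
        return T[:3,:3],T[:3,3]
    return np.array(c['rotation']),np.array(c['eye'])
def foc(c): return 210/np.tan(np.radians(c['vertical_fov'])/2)
def ray(c,px,st=None):
    Rm,e=cam_pose(c,st);f=foc(c)
    return e,Rm@np.array([(px[0]-c['cx'])/f,(px[1]-c['cy'])/f,1.])
def at_z(c,px,z,st=None):
    e,d=ray(c,px,st);return e+d*(z-e[2])/d[2]
def deproj(c,px,st=None):
    e,d=ray(c,px,st);return e+d*c['range_z'][int(round(px[1])),int(round(px[0]))]
def proj(c,P,st=None):
    Rm,e=cam_pose(c,st);q=Rm.T@(np.asarray(P)-e);return q[:2]/q[2]*foc(c)+[c['cx'],c['cy']]
E
python3 - <<'E'
from h import *
print(r.state())
for n in ('top','side'):
    c=camera(n);cv2.imwrite(f'pics/{n}0.png',c['pixels']);print(n,c['eye'],c['vertical_fov'],c['rotation'],c['cx'],c['cy'])
    for t in ['head_front','turnbutton_fin','catch_axis','catch_knob','lever_axis','lever_handle','mix_cup_1','ptfe_roll','rubber_block','press']:
        o=tip_of(t,c)
        if o: p=o[0]['point'];print(t,p,round(o[0]['confidence'],2),deproj(c,p).round())
E
```

```text
pics
{'time_s': 0.0, 'joint_pos': array([ 1.06752151e+00,  4.94192152e-01,  1.34613144e+00,  3.39669322e-05,
        1.30246745e+00, -9.54638094e-02]), 'joint_vel': array([ 2.50095651e-03,  1.42307542e-03,  8.55382937e-05,  2.56442393e-04,
       -9.00560609e-04,  1.45854240e-03]), 'joint_efforts': array([-3.00667882e-03, -8.82167459e+01, -3.83862770e+01, -2.99296153e-04,
        1.02926645e-02, -9.77453988e-05]), 'position': array([247.67288453, 573.45253236, 230.69456002]), 'ee_rot': array([ 0.14278757,  0.69259304, -0.14359045,  0.692321  ]), 'force': array([-0.34987344,  0.22469265,  0.62503367]), 'ft_torque': array([0.00274506, 0.02868547, 0.03794305]), 'gripper_width': 85.29699279394713}
top [ 417.83256317   64.17935753 1007.91881841] 54.57290749634798 [-0.69446299  0.71322183 -0.06530156  0.06907593] 283.28251586172996 210.55017051960033Traceback (most recent call last):
  File "<stdin>", line 7, in <module>
  File "h.py", line 16, in deproj
    e,d=ray(c,px,st);return e+d*c['range_z'][int(round(px[1])),int(round(px[0]))]
        ~~~^^^^^^^^^
  File "h.py", line 12, in ray
    return e,Rm@np.array([(px[0]-c['cx'])/f,(px[1]-c['cy'])/f,1.])
             ~~^~~~~~~~~~~~~~~~~~~~~~~~~~~~~~~~~~~~~~~~~~~~~~~~~~~
ValueError: matmul: Input operand 1 has a mismatch in its core dimension 0, with gufunc signature (n?,k),(k,m?)->(n?,m?) (size 3 is different from 4)
```

```bash
sed -i "s/return np.array(c\['rotation'\]),/return R.from_quat(c['rotation']).as_matrix(),/" h.py
python3 - <<'E'
from h import *
for n in ('top','side'):
    c=camera(n);cv2.imwrite(f'pics/{n}0.png',c['pixels']);print(n,c['eye'],c['vertical_fov'],c['rotation'],c['cx'],c['cy'])
    for t in ['head_front','turnbutton_fin','catch_axis','catch_knob','lever_axis','lever_handle','mix_cup_1','ptfe_roll','rubber_block','press']:
        o=tip_of(t,c)
        if o: p=o[0]['point'];print(t,p,round(o[0]['confidence'],2),deproj(c,p).round())
E
```

```text
top [ 417.83256317   64.17935753 1007.91881841] 54.57290749634798 [-0.69446299  0.71322183 -0.06530156  0.06907593] 283.28251586172996 210.55017051960033
head_front [310.4, 211.0] 0.8 [585.   7. 125.]
turnbutton_fin [318.6, 250.1] 0.57 [503. -11.  81.]
catch_axis [319.2, 196.2] 0.83 [616. -13. 135.]
catch_knob [349.4, 184.6] 0.75 [635. -77. 155.]
lever_axis [309.5, 211.5] 0.45 [586.   8. 113.]
lever_handle [250.8, 202.5] 0.89 [584. 129. 238.]
mix_cup_1 [238.2, 207.0] 0.62 [576. 154. 234.]
ptfe_roll [352.1, 176.9] 0.67 [ 694. -111.    4.]
rubber_block [367.6, 214.2] 0.47 [ 595. -142.   10.]
press [300.8, 207.0] 0.62 [593.  28. 135.]
side [ 495.97833611 -730.35697813  451.35599681] 55.642139093221324 [ 0.81849698 -0.04015555  0.04133969 -0.57161286] 280.24414141402434 211.8844548403797
head_front [279.3, 245.3] 0.78 [586.  12. 105.]
turnbutton_fin [241.5, 260.5] 0.52 [510. 152.   1.]
catch_axis [295.9, 233.4] 0.94 [613. -31. 149.]
catch_knob [309.8, 245.2] 0.49 [630. -87. 149.]
lever_handle [347.7, 321.8] 0.74 [ 695. -142.   21.]
ptfe_roll [344.8, 321.8] 0.95 [ 690. -141.   21.]
rubber_block [291.9, 332.7] 0.78 [ 592. -153.   12.]
press [297.5, 285.1] 0.83 [618. -40.  40.]
```

View pics/top0.png

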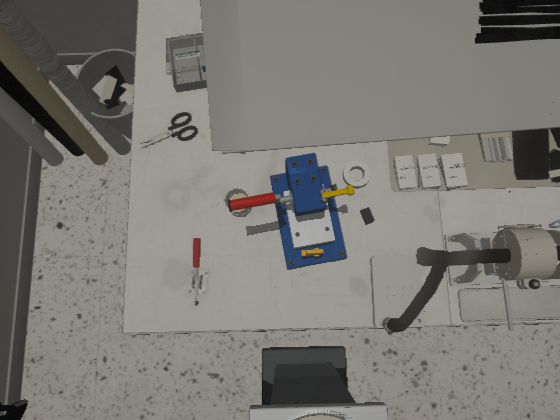

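View pics/side0.png

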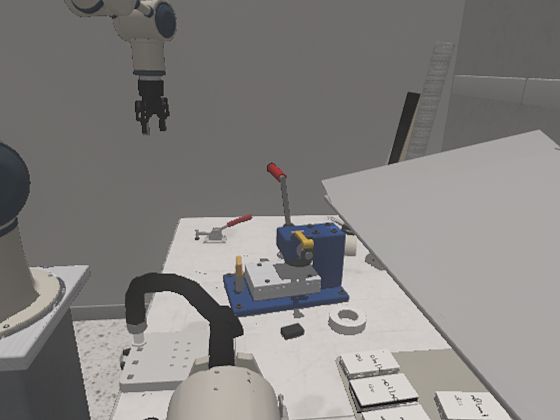

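```bash
cat >> h.py <<'E'
def cloud(c,st=None):
    Rm,e=cam_pose(c,st);f=foc(c);v,u=np.mgrid[:420,:560];z=c['range_z']
    return np.stack([(u-c['cx'])/f*z,(v-c['cy'])/f*z,z],-1)@Rm.T+e
E
python3 - <<'E'
from h import *
c=camera('top');P=cloud(c);hsv=cv2.cvtColor(c['pixels'],cv2.COLOR_BGR2HSV)
blue=(hsv[...,0]>100)&(hsv[...,0]<130)&(hsv[...,1]>120)&(c['range_z']>0)
blue[:, :240]=0;blue[:,360:]=0
for lo,hi in((8,22),(128,142)):
    m=blue&(P[...,2]>lo)&(P[...,2]<hi);q=P[m][:,:2].astype(np.float32)
    rc=cv2.minAreaRect(q);print(lo,m.sum(),np.median(P[m][:,2]),rc)
    print(cv2.boxPoints(rc).round(1))
# turnbutton fin colour
yel=(hsv[...,0]>15)&(hsv[...,0]<35)&(hsv[...,1]>120)&(c['range_z']>0)
for lo,hi in((45,68),(72,90),(136,170)):
    m=yel&(P[...,2]>lo)&(P[...,2]<hi); q=P[m][:,:2].astype(np.float32)
    if len(q)>4: print('yel',lo,len(q),P[m].mean(0),cv2.minAreaRect(q),np.sort(P[m][:,2])[[0,-1]])
# canopy
for px in [(215,145),(300,148),(400,140),(300,100),(400,100),(230,80),(500,130),(430,255),(395,325),(440,235),(238,200),(230,205),(200,250),(358,180),(412,290)]:
    print(px,deproj(c,px).round())
E
```

```text
8 1681 14.855855069113431 ((594.783447265625, 8.00909423828125), (236.95785522460938, 145.95433044433594), 9.001832008361816)
[[466.3  61.5]
 [489.2 -82.6]
 [723.2 -45.5]
 [700.4  98.6]]
128 1505 134.8569316028046 ((649.1571044921875, 15.512382507324219), (128.05560302734375, 69.72771453857422), 8.852499008178711)
[[580.5  40.1]
 [591.3 -28.8]
 [717.8  -9.1]
 [707.1  59.8]]
yel 45 47 [498.79190073  11.06779415  57.25201482] ((502.2220458984375, 5.963645935058594), (39.88890838623047, 16.41160011291504), 88.43931579589844) [52.55492034 65.50791156]
yel 72 74 [500.76166688  -0.884186    80.53710165] ((500.9646301269531, -0.7035026550292969), (9.026322364807129, 36.81875228881836), 0.18697401881217957) [74.26294842 85.72142292]
yel 136 192 [620.93176232 -55.57736166 151.18688233] ((619.4049682617188, -52.38150405883789), (20.064716339111328, 65.6928939819336), 11.525116920471191) [138.20759585 158.6024047 ]
(215, 145) [722. 208. 187.]
(300, 148) [776.  19.   1.]
(400, 140) [ 791. -242.   -0.]
(300, 100) [827.  23. 170.]
(400, 100) [ 823. -199.  164.]
(230, 80) [865. 174. 196.]
(500, 130) [ 752. -419.  150.]
(430, 255) [ 481. -245.  131.]
(395, 325) [ 338. -160.  128.]
(440, 235) [ 539. -320.    1.]
(238, 200) [589. 153. 239.]
(230, 205) [579. 168. 242.]
(200, 250) [512. 263.  60.]
(358, 180) [ 682. -123.   17.]
(412, 290) [ 408. -234.   21.]
```

```bash
cat >> h.py <<'E'
YAW=0.156;O=np.array([624.4,12.1,0])
RP=R.from_euler('z',YAW)
def W(x,y,z): return O+RP.apply([x,y,z])
def yaw_y(q): v=R.from_quat(q).as_matrix()[:,1];return np.arctan2(v[1],v[0])
def down(yaw): # tool x down, tool y at world angle yaw
    y=np.array([np.cos(yaw),np.sin(yaw),0]);x=np.array([0,0,-1.]);return R.from_matrix(np.stack([x,y,np.cross(x,y)],1))
def rows(wps,st=None,op=0,grip_n=None):
    """wps: (pos,yaw,n); straight interpolation; prints rows in tool axes from the given/current pose"""
    st=st or r.state();p=np.array(st['position']);q=R.from_quat(st['ee_rot'])
    for P,yaw,n in wps:
        P=np.asarray(P,float);Q=down(yaw);rv=(q.inv()*Q).as_rotvec();p0,q0=p,q
        for i in range(1,n+1):
            pn=p0+(P-p0)*i/n;qn=q0*R.from_rotvec(rv*i/n)
            print(np.r_[q.inv().apply(pn-p)/10,(q.inv()*qn).as_rotvec()].round(3).tolist());p,q=pn,qn
E
python3 - <<'E'
from h import *
s=r.state();M=R.from_quat(s['ee_rot']).as_matrix();print(M.round(3),yaw_y(s['ee_rot']),s['time_s'],s['position'])
print(W(-125,0,81),W(-14,-90,145),W(-17.9,120,228.6))
for y in (0,np.pi): print(y);rows([(W(-125,0,150),y,14)])
E
```

```text
[[-0.     0.397  0.918]
 [ 0.     0.918 -0.397]
 [-1.    -0.    -0.   ]] 1.1630030432870104 1.25 [247.86268673 573.74281177 231.27608189]
[500.91791791  -7.32100418  81.        ] [624.55312982 -78.98225157 145.        ] [588.07320183 127.861711   228.6       ]
0
[0.581, -3.093, 3.305, 0.083, -0.0, 0.0]
[0.581, -2.808, 3.551, 0.083, -0.0, 0.0]
[0.581, -2.504, 3.771, 0.083, -0.0, 0.0]
[0.581, -2.182, 3.966, 0.083, -0.0, 0.0]
[0.581, -1.846, 4.134, 0.083, -0.0, 0.0]
[0.581, -1.496, 4.272, 0.083, -0.0, 0.0]
[0.581, -1.137, 4.382, 0.083, -0.0, 0.0]
[0.581, -0.769, 4.461, 0.083, -0.0, 0.0]
[0.581, -0.396, 4.51, 0.083, -0.0, 0.0]
[0.581, -0.021, 4.527, 0.083, -0.0, 0.0]
[0.581, 0.355, 4.513, 0.083, -0.0, 0.0]
[0.581, 0.728, 4.468, 0.083, -0.0, 0.0]
[0.581, 1.096, 4.392, 0.083, -0.0, 0.0]
[0.581, 1.457, 4.286, 0.083, -0.0, 0.0]
3.141592653589793
[0.581, -3.093, 3.305, -0.141, -0.0, -0.0]
[0.581, -3.528, 2.837, -0.141, -0.0, -0.0]
[0.581, -3.892, 2.311, -0.141, -0.0, -0.0]
[0.581, -4.179, 1.74, -0.141, -0.0, -0.0]
[0.581, -4.383, 1.134, -0.141, -0.0, -0.0]
[0.581, -4.499, 0.505, -0.141, -0.0, -0.0]
[0.581, -4.525, -0.133, -0.141, -0.0, -0.0]
[0.581, -4.461, -0.769, -0.141, -0.0, -0.0]
[0.581, -4.308, -1.39, -0.141, -0.0, -0.0]
[0.581, -4.07, -1.983, -0.141, -0.0, -0.0]
[0.581, -3.75, -2.536, -0.141, -0.0, -0.0]
[0.581, -3.355, -3.039, -0.141, -0.0, -0.0]
[0.581, -2.893, -3.482, -0.141, -0.0, -0.0]
[0.581, -2.374, -3.854, -0.141, -0.0, -0.0]
```

Emit:
{"method": "move_arm", "body": {"steps": [[[0.5, 0.58, -3.09, 3.3, 0.083, 0, 0], [0.5, 0.58, -2.81, 3.55, 0.083, 0, 0], [0.5, 0.58, -2.5, 3.77, 0.083, 0, 0], [0.5, 0.58, -2.18, 3.97, 0.083, 0, 0], [0.5, 0.58, -1.85, 4.13, 0.083, 0, 0], [0.5, 0.58, -1.5, 4.27, 0.083, 0, 0], [0.5, 0.58, -1.14, 4.38, 0.083, 0, 0], [0.5, 0.58, -0.77, 4.46, 0.083, 0, 0]]]}}

```text
time_s: 2.25
position: [393.0, 240.5, 184.9]
ee_rot: [0.362, 0.607, -0.362, 0.608]
force: [0.3, 0.2, -1.3]
gripper_width: 42.6
```

Emit:
{"method": "move_arm", "body": {"steps": [[[0.5, 0.58, -0.4, 4.51, 0.083, 0, 0], [0.5, 0.58, -0.02, 4.53, 0.083, 0, 0], [0.5, 0.58, 0.36, 4.51, 0.083, 0, 0], [0.5, 0.58, 0.73, 4.47, 0.083, 0, 0], [0.5, 0.58, 1.1, 4.39, 0.083, 0, 0], [0.5, 0.58, 1.46, 4.29, 0.083, 0, 0], [0.5, 0, 0, 0, 0, 0, 0], [0.5, 0, 0, 0, 0, 0, 0]]]}}

```text
time_s: 3.25
position: [500.9, -7.0, 150.0]
ee_rot: [0.5, 0.5, -0.5, 0.5]
force: [-0.7, 0.2, -0.5]
gripper_width: 42.8
```

```bash
python3 - <<'E'
from h import *
s=r.state();print(s['position'],yaw_y(s['ee_rot']),s['time_s'],s['force'],s['gripper_width'])
c=camera('wrist');cv2.imwrite('pics/w1.png',c['pixels'])
print('exp fin px',proj(c,W(-125,0,81),s))
for o in tip_of('turnbutton_fin',c): print(o,at_z(c,o['point'],81,s))
P=cloud(c,s);hsv=cv2.cvtColor(c['pixels'],cv2.COLOR_BGR2HSV)
yel=(hsv[...,0]>15)&(hsv[...,0]<35)&(hsv[...,1]>100)&(P[...,2]>77)&(P[...,2]<85)&(abs(P[...,0]-501)<50)&(abs(P[...,1])<50)
q=P[yel][:,:2].astype(np.float32);print(len(q));rc=cv2.minAreaRect(q);print(rc,cv2.boxPoints(rc))
rows([(W(-125,0,60),0,8)])
E
```

```text
[500.86077528  -6.97122336 150.04608811] 0.0010555571083727703 3.25 [-0.6785726   0.21510708 -0.45184357] 42.75378304242371
exp fin px [284.00528437 219.46178449]
{'point': [284.3, 221.6], 'confidence': 0.81} [501.1166446   -8.81887755  81.        ]
832
((502.2672424316406, -1.9795475006103516), (9.983208656311035, 39.513492584228516), 2.001068353652954) [[496.5888    17.590853]
 [497.96857  -21.898542]
 [507.94568  -21.549948]
 [506.56592   17.939447]]
[1.128, 0.002, 0.012, 0.0, -0.0, 0.0]
[1.128, 0.002, 0.012, 0.0, -0.0, 0.0]
[1.128, 0.002, 0.012, 0.0, -0.0, 0.0]
[1.128, 0.002, 0.012, 0.0, -0.0, 0.0]
[1.128, 0.002, 0.012, 0.0, -0.0, 0.0]
[1.128, 0.002, 0.012, 0.0, -0.0, 0.0]
[1.128, 0.002, 0.012, 0.0, -0.0, 0.0]
[1.128, 0.002, 0.012, 0.0, -0.0, 0.0]
```

View pics/w1.png

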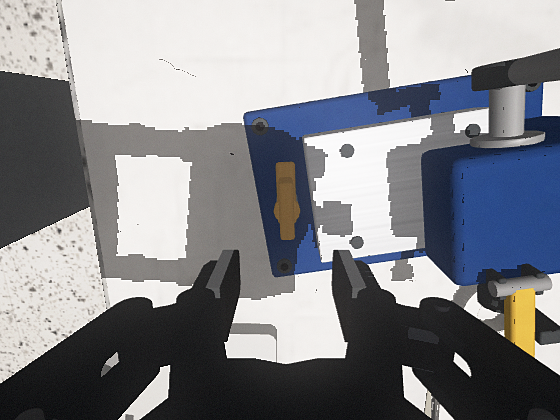

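Emit:
{"method": "move_arm", "body": {"steps": [[[0.5, 1.5, 0.12, 0.07, -0.035, 0, 0], [0.5, 1.5, 0, 0, 0, 0, 0], [0.5, 1.5, 0, 0, 0, 0, 0], [0.5, 1.5, 0, 0, 0, 0, 0], [0.5, 1.5, 0, 0, 0, 0, 0], [0.5, 1.5, 0, 0, 0, 0, 0], [0.5, 0, 0, 0, 0, 0, 0], [0.3, 0, 0, 0, 0, 0, 0]]], "newtons": 30}}

```text
time_s: 4.35
position: [502.6, -7.9, 60.3]
ee_rot: [0.491, 0.509, -0.491, 0.509]
force: [-0.4, 0.0, -0.5]
gripper_width: 26.6
```

Emit:
{"method": "move_arm", "body": {"steps": [[[0, 0, 0, 0, 0, 0, 0], [0, 0, 0, 0, 0, 0, 0], [0, 0, 0, 0, 0, 0, 0], [0, 0, 0, 0, 0.1, 0, 0], [0, 0, 0, 0, 0.1, 0, 0], [0, 0, 0, 0, 0.1, 0, 0], [0, 0, 0, 0, 0.1, 0, 0], [0, 0, 0, 0, 0, 0, 0]]]}}

```text
time_s: 5.35
position: [501.4, -7.9, 60.6]
ee_rot: [-0.582, -0.401, 0.583, -0.401]
force: [-7.1, -2.3, 9.9]
gripper_width: 9.4
```

```bash
python3 - <<'E'
from h import *
s=r.state();print(s['position'],yaw_y(s['ee_rot']),s['time_s'],s['force'],s['ft_torque'],s['gripper_width'])
E
```

```text
[501.41762298  -7.89904652  60.62259836] -0.3655189984551863 5.35 [-7.14609163 -2.32010343  9.87033093] [-0.3104132   1.12812873 -0.04721735] 9.389251459724516
```

Emit:
{"method": "move_arm", "body": {"steps": [[[0, -0.2, -0.09, 0.04, 0.13, 0, 0], [0, 0, 0, 0, 0.16, 0, 0], [0, 0, 0, 0, 0.16, 0, 0], [0, 0, 0, 0, 0.16, 0, 0], [0, 0, 0, 0, 0.16, 0, 0], [0, 0, 0, 0, 0.16, 0, 0], [0, 0, 0, 0, 0.16, 0, 0], [0, 0, 0, 0, 0, 0, 0]]]}}

```text
time_s: 6.35
position: [500.7, -7.4, 61.6]
ee_rot: [-0.705, -0.041, 0.706, -0.04]
force: [1.5, 5.8, -18.2]
gripper_width: 9.3
```

```bash
python3 - <<'E'
from h import *
s=r.state();print(s['position'],yaw_y(s['ee_rot']),s['time_s'],s['force'],s['ft_torque'],s['gripper_width'])
c=camera('wrist');cv2.imwrite('pics/w2.png',c['pixels'])
E
```

```text
[500.66202077  -7.42398537  61.64663029] -1.4558087034151026 6.35 [  1.49443342   5.75796221 -18.22566863] [ 0.98271068 -0.25097701  0.9404449 ] 9.308598645283153
```

View pics/w2.png

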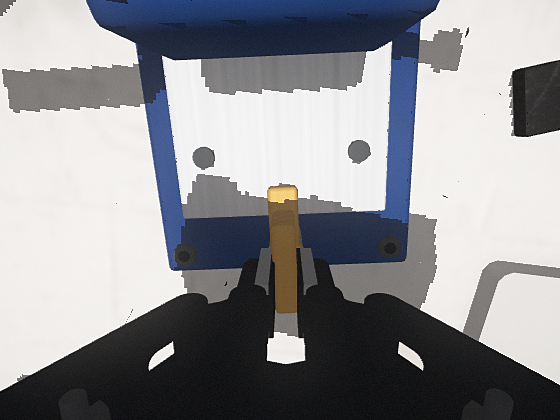

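Emit:
{"method": "move_arm", "body": {"steps": [[[0.3, 0.1, 0, 0, 0, 0, 0], [0.4, 0, 0, 0, 0, 0, 0], [0.4, 0, 0, 0, 0, 0, 0], [0.4, -2, 0, 0, 0, 0, 0], [0.4, -4, 0, 0, 0, 0, 0], [0.4, -4, 0, 0, 0, 0, 0], [0.4, -4, 0, 0, 0, 0, 0], [0.4, 0, 0, 0, 0, 0, 0]]]}}

```text
time_s: 7.4
position: [503.0, -8.1, 203.9]
ee_rot: [0.708, 0.041, -0.704, 0.042]
force: [0.6, 0.1, -0.3]
gripper_width: 33.9
```

```bash
python3 - <<'E'
from h import *
s=r.state();print(s['position'],yaw_y(s['ee_rot']),s['time_s'],s['force'],s['gripper_width'])
c=camera('wrist');P=cloud(c,s);hsv=cv2.cvtColor(c['pixels'],cv2.COLOR_BGR2HSV)
yel=(hsv[...,0]>12)&(hsv[...,0]<35)&(hsv[...,1]>100)&(P[...,2]>77)&(P[...,2]<85)&(abs(P[...,0]-510)<60)&(abs(P[...,1])<60)
q=P[yel][:,:2].astype(np.float32);rc=cv2.minAreaRect(q);print(len(q),rc);b=cv2.boxPoints(rc);print(b)
rows([(W(-14,-90,200),YAW,14)])
E
```

```text
[502.97677415  -8.14991548 203.94092338] -1.4540523717282796 7.4 [ 0.63615985  0.07453473 -0.31796469] 33.891606410375125
558 ((508.8647155761719, -7.404790878295898), (39.553810119628906, 9.950961112976074), 10.43677043914795)
[[488.5137     -6.0942206]
 [490.3163    -15.880548 ]
 [529.2157     -8.715361 ]
 [527.4131      1.0709658]]
[0.019, 0.605, -0.81, -0.115, -0.0, -0.0]
[0.019, 0.694, -0.735, -0.115, -0.0, -0.0]
[0.018, 0.774, -0.651, -0.115, -0.0, -0.0]
[0.018, 0.843, -0.558, -0.115, -0.0, -0.0]
[0.018, 0.902, -0.457, -0.115, -0.0, -0.0]
[0.018, 0.948, -0.351, -0.115, -0.0, -0.0]
[0.017, 0.982, -0.239, -0.115, -0.0, -0.0]
[0.017, 1.003, -0.125, -0.115, -0.0, -0.0]
[0.017, 1.011, -0.009, -0.115, -0.0, -0.0]
[0.017, 1.005, 0.107, -0.115, -0.0, -0.0]
[0.017, 0.986, 0.221, -0.115, -0.0, -0.0]
[0.016, 0.954, 0.333, -0.115, -0.0, -0.0]
[0.016, 0.91, 0.441, -0.115, -0.0, -0.0]
[0.016, 0.853, 0.542, -0.115, -0.0, -0.0]
```

Emit:
{"method": "move_arm", "body": {"steps": [[[0.5, 0, 0.61, -0.81, -0.115, 0, 0], [0.5, 0, 0.69, -0.74, -0.115, 0, 0], [0.5, 0, 0.77, -0.65, -0.115, 0, 0], [0.5, 0, 0.84, -0.56, -0.115, 0, 0], [0.5, 0, 0.9, -0.46, -0.115, 0, 0], [0.5, 0, 0.95, -0.35, -0.115, 0, 0], [0.5, 0, 0.98, -0.24, -0.115, 0, 0], [0.5, 0, 1.0, -0.13, -0.115, 0, 0]]]}}

```text
time_s: 8.45
position: [571.1, -48.4, 199.6]
ee_rot: [-0.613, -0.352, 0.614, -0.351]
force: [0.7, -0.4, 0.5]
gripper_width: 42.8
```

Emit:
{"method": "move_arm", "body": {"steps": [[[0.5, 0, 1.01, -0.01, -0.115, 0, 0], [0.5, 0, 1.0, 0.11, -0.115, 0, 0], [0.5, 0, 0.99, 0.22, -0.115, 0, 0], [0.5, 0, 0.95, 0.33, -0.115, 0, 0], [0.5, 0, 0.91, 0.44, -0.115, 0, 0], [0.5, 0, 0.85, 0.54, -0.115, 0, 0], [0.5, 0, 0, 0, 0, 0, 0], [0.5, 0, 0, 0, 0, 0, 0]]]}}

```text
time_s: 9.45
position: [623.2, -78.4, 200.3]
ee_rot: [0.46, 0.537, -0.46, 0.536]
force: [0.1, 0.6, 0.8]
gripper_width: 42.6
```

```bash
python3 - <<'E'
from h import *
s=r.state();print(s['position'],yaw_y(s['ee_rot'])-YAW,s['time_s'],s['force'],s['gripper_width'])
c=camera('wrist');cv2.imwrite('pics/w3.png',c['pixels'])
for n,z in (('catch_knob',145),('catch_axis',145)):
    for o in tip_of(n,c): print(n,o,RP.inv().apply(at_z(c,o['point'],z,s)-O))
P=RP.inv().apply((cloud(c,s)-O).reshape(-1,3)).reshape(420,560,3);hsv=cv2.cvtColor(c['pixels'],cv2.COLOR_BGR2HSV)
yel=(hsv[...,0]>12)&(hsv[...,0]<35)&(hsv[...,1]>100)&(c['range_z']>0)&(P[...,2]>120)
q=P[yel]; print(len(q),np.percentile(q,[0,2,50,98,100],axis=0).round(1))
k=q[q[:,1]<-82];print(len(k),np.percentile(k,[2,50,98],axis=0).round(1))
for y in range(-100,-20,8):
    b=q[abs(q[:,1]-y)<4]
    if len(b): print(y,len(b),b[:,0].min().round(1),b[:,0].max().round(1),np.median(b[:,2]).round(1),b[:,2].max().round(1))
E
```

```text
[623.18796162 -78.36612077 200.29035433] -0.002698463458781969 9.45 [0.07549826 0.59508197 0.84667148] 42.64257989336996
catch_knob {'point': [291.0, 228.3], 'confidence': 0.89} [-11.00474499 -91.0573463  145.        ]
catch_axis {'point': [291.9, 132.0], 'confidence': 0.98} [-10.67746423 -32.02726255 145.        ]
2544 [[-22.1 -98.  120.6]
 [-20.8 -96.3 147.5]
 [-12.4 -67.  150.3]
 [ -3.9 -32.9 155.8]
 [ 40.  -31.2 258.1]]
808 [[-21.9 -97.4 148.8]
 [-12.3 -88.7 154.1]
 [ -2.8 -82.5 156.2]]
-100 58 -21.5 40.0 152.6 258.1
-92 380 -22.0 -2.6 155.0 157.0
-84 432 -22.1 -2.5 152.1 155.9
-76 244 -17.8 -6.9 150.8 152.6
-68 262 -18.3 -7.0 150.3 152.2
-60 275 -18.3 -5.3 149.9 152.1
-52 287 -18.3 -6.4 149.5 152.1
-44 292 -18.2 -6.5 149.2 151.5
-36 284 -18.2 -6.5 148.8 150.3
-28 30 -16.4 -8.4 149.0 151.1
```

View pics/w3.png

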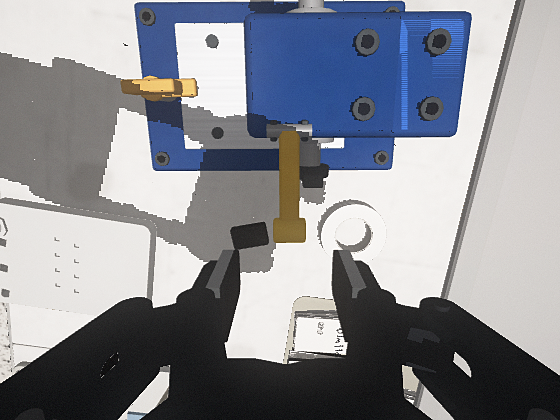

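```bash
cat >> h.py <<'E'
O=O+RP.apply([1.8,-1,0])
def err(x,y,z):
    s=r.state();return RP.inv().apply(np.array(s['position'])-O)-[x,y,z]
E
python3 - <<'E'
from h import *
rows([(W(-14,-90,130),YAW,5)])
f=np.linspace(.05,1.8,17);print(np.c_[-6*np.diff(np.sin(f)),6*np.diff(np.cos(f))].round(2).tolist())
E
```

```text
[1.418, 0.057, 0.035, -0.0, -0.0, 0.0]
[1.418, 0.057, 0.035, -0.0, -0.0, 0.0]
[1.418, 0.057, 0.035, -0.0, -0.0, 0.0]
[1.418, 0.056, 0.035, -0.0, -0.0, 0.0]
[1.418, 0.056, 0.035, -0.0, -0.0, 0.0]
[[-0.65, -0.07], [-0.64, -0.14], [-0.62, -0.21], [-0.6, -0.28], [-0.56, -0.34], [-0.52, -0.4], [-0.48, -0.45], [-0.42, -0.5], [-0.37, -0.54], [-0.3, -0.58], [-0.24, -0.61], [-0.17, -0.63], [-0.1, -0.65], [-0.03, -0.66], [0.04, -0.65], [0.11, -0.65]]
```

Emit:
{"method": "move_arm", "body": {"steps": [[[0.5, 1.42, 0.1, 0.06, 0, 0, 0], [0.5, 1.42, 0.1, 0.06, 0, 0, 0], [0.5, 1.42, 0.08, 0.06, 0, 0, 0], [0.5, 1.42, 0, 0, 0, 0, 0], [0.5, 1.4, 0, 0, 0, 0, 0], [0.2, 0, 0, 0, 0, 0, 0], [0.1, 0, 0, 0, 0, 0, 0], [0, 0, 0, 0, 0, 0, 0]]], "newtons": 30}}

```text
time_s: 10.6
position: [625.8, -79.9, 130.3]
ee_rot: [0.459, 0.538, -0.46, 0.537]
force: [-6.7, -1.1, -2.6]
gripper_width: 19.2
```

```bash
python3 - <<'E'
from h import *
s=r.state();print(s['position'],yaw_y(s['ee_rot'])-YAW,s['time_s'],s['force'],s['ft_torque'],s['gripper_width'],err(-14,-90,130))
E
```

```text
[625.79106976 -79.94842616 130.25107431] 2.8748216682167316e-05 10.6 [-6.70882839 -1.08015248 -2.58981983] [-0.30065343  0.91846521 -0.13430146] 19.24836400023497 [-0.72720544 -0.14677829  0.25107431]
```

Emit:
{"method": "move_arm", "body": {"steps": [[[0, -0.65, 0, -0.07, 0, 0, 0], [0, -0.64, 0, -0.14, 0, 0, 0], [0, -0.62, 0, -0.21, 0, 0, 0], [0, -0.6, 0, -0.28, 0, 0, 0], [0, -0.56, 0, -0.34, 0, 0, 0], [0, -0.52, 0, -0.4, 0, 0, 0], [0, -0.48, 0, -0.45, 0, 0, 0], [0, -0.42, 0, -0.5, 0, 0, 0]]]}}

```text
time_s: 11.6
position: [622.0, -56.6, 175.4]
ee_rot: [0.459, 0.538, -0.46, 0.537]
force: [-6.4, -3.9, -4.1]
gripper_width: 18.9
```

```bash
python3 - <<'E'
from h import *
s=r.state();print(s['position'],s['time_s'],s['force'],s['ft_torque'],s['gripper_width'],err(-14,-30,126))
E
```

```text
[622.02753232 -56.58968751 175.40884469] 11.6 [-6.43001404 -3.94923052 -4.1097675 ] [-0.92740319  1.10017388 -0.01309011] 18.944548321823145 [ -0.81583966 -36.48695942  49.40884469]
```

Emit:
{"method": "move_arm", "body": {"steps": [[[0, -0.37, 0, -0.54, 0, 0, 0], [0, -0.3, 0, -0.58, 0, 0, 0], [0, -0.24, 0, -0.61, 0, 0, 0], [0, -0.17, 0, -0.63, 0, 0, 0], [0, -0.1, 0, -0.65, 0, 0, 0], [0, -0.03, 0, -0.66, 0, 0, 0], [0, 0.04, 0, -0.65, 0, 0, 0], [0, 0.11, 0, -0.65, 0, 0, 0]]]}}

```text
time_s: 12.6
position: [614.4, -7.7, 186.9]
ee_rot: [0.459, 0.537, -0.46, 0.537]
force: [-12.3, -5.4, 9.0]
gripper_width: 18.9
```

```bash
python3 - <<'E'
from h import *
s=r.state();print(s['position'],s['time_s'],s['force'],s['ft_torque'],s['gripper_width'],err(-14,-30,126))
E
```

```text
[614.44139106  -7.7047612  186.87705299] 12.6 [-12.31491996  -5.44387952   8.96897934] [-1.00734034  1.75753591 -0.08876358] 18.86795488579768 [-0.71470494 12.9829843  60.87705299]
```

Emit:
{"method": "move_arm", "body": {"steps": [[[0, 0.02, 0, -0.12, 0, 0, 0], [0, 0, 0, 0, 0, 0, 0], [0.3, 0, 0, 0, 0, 0, 0], [0.5, 0, 0, 0, 0, 0, 0], [0.5, -2, 0, 0, 0, 0, 0], [0.5, -4, 0, 0, 0, 0, 0], [0.5, -5, 0, 0, 0, 0, 0], [0.5, 0, 0, 0, 0, 0, 0]]]}}

```text
time_s: 13.6
position: [617.2, -6.1, 299.9]
ee_rot: [0.461, 0.535, -0.458, 0.54]
force: [0.8, -0.2, -0.4]
gripper_width: 42.6
```

```bash
python3 - <<'E'
from h import *
s=r.state();print(s['position'],s['time_s'],s['force'],s['gripper_width'],err(-14,-30,126))
c=camera('wrist');cv2.imwrite('pics/w4.png',c['pixels'])
for n in ('catch_knob','catch_axis','lever_handle','turnbutton_fin'):
    for o in tip_of(n,c)[:1]:
        print(n,o,RP.inv().apply(deproj(c,o['point'],s)-O))
P=RP.inv().apply((cloud(c,s)-O).reshape(-1,3)).reshape(420,560,3);hsv=cv2.cvtColor(c['pixels'],cv2.COLOR_BGR2HSV)
yel=(hsv[...,0]>12)&(hsv[...,0]<35)&(hsv[...,1]>100)&(c['range_z']>0)&(P[...,2]>140)&(P[...,2]<225)
q=P[yel]; print(len(q),np.percentile(q,[0,2,50,98,100],axis=0).round(1))
red=((hsv[...,0]<8)|(hsv[...,0]>172))&(hsv[...,1]>130)&(P[...,2]>180)&(c['range_z']>0)
q=P[red]; print('red',len(q)); 
if len(q): print(np.percentile(q,[0,2,50,98,100],axis=0).round(1))
rows([(W(-17.9,120,290),YAW,5)])
E
```

```text
[617.24481168  -6.14942716 299.91977364] 13.6 [ 0.7762344  -0.23912339 -0.35743206] 42.56261236670306 [  2.29632198  14.08386944 173.91977364]
catch_knob {'point': [279.7, 218.4], 'confidence': 0.66} [-14.36048292 -21.89962179 211.87341435]
catch_axis {'point': [280.6, 203.5], 'confidence': 0.64} [-14.03252597 -24.9419462  159.50148396]
lever_handle {'point': [321.2, 13.7], 'confidence': 0.22} [ 31.98155478 160.80958443  15.30973649]
turnbutton_fin {'point': [175.4, 164.2], 'confidence': 0.8} [-128.86196696   -2.23781747   79.88964372]
671 [[-275.1 -184.5  146. ]
 [ -23.6  -31.4  150.2]
 [ -14.2  -24.2  210.6]
 [  -4.7  -18.2  213.2]
 [  -4.5  -17.7  214.3]]
red 2754
[[-32.4 -27.4 225.4]
 [-28.6  74.3 229.7]
 [-18.1  93.  237.5]
 [ -7.9 110.4 240. ]
 [ -7.7 113.  338.6]]
[0.09, -0.075, -2.707, -0.0, -0.0, 0.0]
[0.089, -0.075, -2.707, -0.0, -0.0, 0.0]
[0.089, -0.075, -2.707, -0.0, -0.0, 0.0]
[0.089, -0.075, -2.707, -0.0, -0.0, 0.0]
[0.088, -0.076, -2.707, -0.0, -0.0, 0.0]
```

View pics/w4.png

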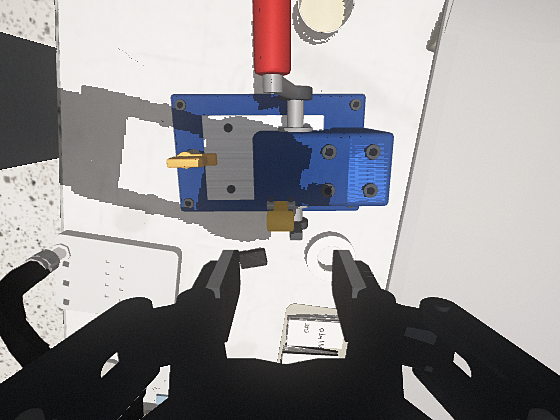

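```bash
python3 - <<'E'
from h import *
for n in ('wrist','top','side'):
    s=r.state();c=camera(n);print(n,s['position'].round(1),yaw_y(s['ee_rot'])-YAW)
    P=RP.inv().apply((cloud(c,s)-O).reshape(-1,3)).reshape(420,560,3);hsv=cv2.cvtColor(c['pixels'],cv2.COLOR_BGR2HSV)
    m=(hsv[...,0]>12)&(hsv[...,0]<35)&(hsv[...,1]>100)&(c['range_z']>0)&(abs(P[...,0]+14)<25)&(abs(P[...,1]+40)<60)
    for z in range(145,220,8):
        q=P[m&(abs(P[...,2]-z)<4)]
        if len(q): print(z,len(q),q.min(0).round(1),q.max(0).round(1))
    for a in (1.55,1.65,1.75):
        print(a,proj(c,W(-14,-30-60*np.cos(a),145+60*np.sin(a)),s).round(1))
    v,u=np.where(m&(P[...,2]>195));
    if len(u): print('knob px',u.min(),u.max(),v.min(),v.max(),u.mean().round(1),v.mean().round(1))
    print('tip',[o['point']+[o['confidence']] for o in tip_of('catch_knob',c)[:2]])
    if n=='side': cv2.imwrite('pics/s5.png',cv2.resize(c['pixels'][150:350,180:420],None,fx=3,fy=3))
E
```

```text
wrist [614.8  -6.  294.4] -1.3259449764879694e-05
145 7 [-19.3 -27.3 146.5] [ -8.5 -25.9 148.9]
153 23 [-20. -27. 149.] [ -8.6 -25.2 156.9]
161 26 [-19.9 -26.3 157.3] [ -8.7 -24.7 165. ]
169 27 [-19.8 -25.7 165.7] [ -8.8 -24.3 172.9]
177 30 [-19.6 -24.7 173.1] [ -9.  -23.5 180.8]
185 23 [-19.4 -24.  181.1] [ -9.1 -22.8 187.2]
201 15 [-24.  -19.1 203.7] [ -5.  -18.2 205. ]
209 534 [-23.9 -32.5 205.1] [ -4.3 -18.  213. ]
217 26 [-20.8 -28.4 213. ] [ -7.3 -23.1 214.3]
1.55 [284.7 230.9]
1.65 [284.7 223.1]
1.75 [284.7 215.1]
knob px 228 298 214 335 284.3 224.2
tip [[287.3, 223.1, 0.69]]
top [614.9  -6.  294.6] -6.398172578669925e-05
145 1 [-14.7 -25.4 147.3] [-14.7 -25.4 147.3]
153 1 [-20.2 -26.2 150.8] [-20.2 -26.2 150.8]
161 1 [-20.7 -25.  163.5] [-20.7 -25.  163.5]
177 2 [-21.1 -26.1 173.8] [-20.8 -24.  174.4]
201 1 [ -7.4 -18.  203.1] [ -7.4 -18.  203.1]
209 6 [-25.6 -20.3 206.3] [ -7.1 -18.2 211.3]
1.55 [326.1 187.7]
1.65 [323.2 188.3]
1.75 [320.3 188.9]
knob px 319 322 185 194 320.7 190.1
tip [[322.6, 186.7, 0.42]]
side [615.1  -6.  294.9] -9.956634460600577e-06
145 4 [-17.3 -33.2 148.3] [-11.5 -31.6 148.9]
153 19 [-19.8 -33.8 150.2] [ -9.7 -30.2 157. ]
161 22 [-20.  -34.7 157. ] [ -9.7 -29.  164.8]
169 20 [-20.8 -34.5 165.6] [-11.4 -27.9 172.7]
177 17 [-19.9 -32.5 173.3] [-11.7 -27.3 180.2]
185 21 [-20.1 -33.3 181.1] [-11.9 -27.1 188.9]
193 22 [-20.3 -31.4 189.3] [-12.  -26.9 196.9]
201 25 [-24.1 -34.4 197.2] [ -7.9 -21.1 204.8]
209 46 [-24.4 -34.2 205.3] [ -6.7 -18.1 212.5]
217 8 [-24.1 -31.3 213. ] [-11.7 -26.5 213.8]
1.55 [298.7 204.4]
1.65 [297.7 203.5]
1.75 [296.7 202.9]
knob px 292 302 200 209 297.1 203.7
tip [[298.8, 203.5, 0.77]]
```

View pics/s5.png

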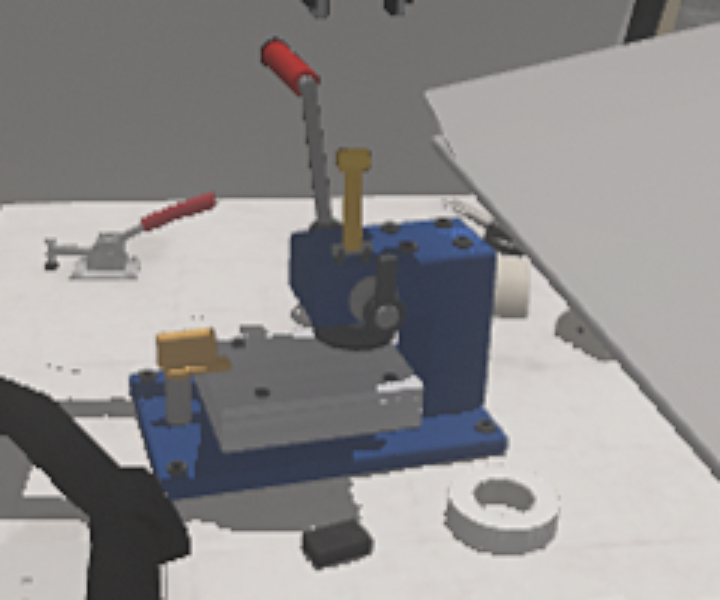

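Emit:
{"method": "move_arm", "body": {"steps": [[[0.1, 0, 0, 1.6, 0, 0, 0], [0, 0, 0, 1.6, 0, 0, 0], [0, 0, 0, 1.5, 0, 0, 0], [0, 0, 0, 0, 0, 0, 0], [0, 3.2, 0, 0, 0, 0, 0], [0, 3.2, 0, 0, 0, 0, 0], [0, 3.2, 0, 0, 0, 0, 0], [0, 0, 0, 0, 0, 0, 0]]], "newtons": 40}}

```text
time_s: 15.15
position: [621.2, -52.0, 197.7]
ee_rot: [0.459, 0.539, -0.46, 0.536]
force: [0.1, 0.2, 0.5]
gripper_width: 0.0
```

Emit:
{"method": "move_arm", "body": {"steps": [[[0, 0, 0, -0.5, 0, 0, 0], [0, 0, 0, -0.5, 0, 0, 0], [0, 0, 0, -0.4, 0, 0, 0], [0, 0, 0, -0.3, 0, 0, 0], [0, 0, 0, -0.2, 0, 0, 0], [0, 0, 0, -0.2, 0, 0, 0], [0, 0, 0, -0.1, 0, 0, 0], [0, 0, 0, 0, 0, 0, 0]]]}}

```text
time_s: 16.15
position: [619.1, -30.7, 199.6]
ee_rot: [0.46, 0.537, -0.46, 0.537]
force: [-0.1, 0.8, -0.7]
gripper_width: -0.2
```

```bash
python3 - <<'E'
from h import *
s=r.state();print(s['position'],s['time_s'],s['force'],s['ft_torque'],s['gripper_width'],err(0,0,0))
E
```

```text
[619.10516578 -30.69930304 199.56674492] 16.15 [-0.0974813   0.77304605 -0.66003341] [-0.00330826  0.03706613 -0.01145643] -0.15022905112409107 [-13.68018078 -40.45692843 199.56674492]
```

Emit:
{"method": "move_arm", "body": {"steps": [[[0, 0, 0, -0.15, 0, 0, 0], [0, 0, 0, -0.1, 0, 0, 0], [0, 0, 0, -0.1, 0, 0, 0], [0, 0, 0, -0.1, 0, 0, 0], [0, 0, 0, -0.1, 0, 0, 0], [0, 0, 0, 0, 0, 0, 0], [0, 0, 0, 0, 0, 0, 0], [0, 0, 0, 0, 0, 0, 0]]]}}

```text
time_s: 17.15
position: [618.5, -26.7, 199.6]
ee_rot: [0.459, 0.537, -0.46, 0.538]
force: [2.1, -12.4, -1.5]
gripper_width: -0.1
```

```bash
python3 - <<'E'
from h import *
s=r.state();print(s['position'],s['time_s'],s['force'],s['ft_torque'],s['gripper_width'],err(0,0,0))
c=camera('wrist');cv2.imwrite('pics/w6.png',c['pixels'])
E
```

```text
[618.50588266 -26.67068716 199.5776631 ] 17.15 [  2.09378127 -12.41446394  -1.47116642] [-2.01414957 -0.27195341 -0.01443212] -0.08752024838404132 [-13.64626847 -36.38412397 199.5776631 ]
```

View pics/w6.png

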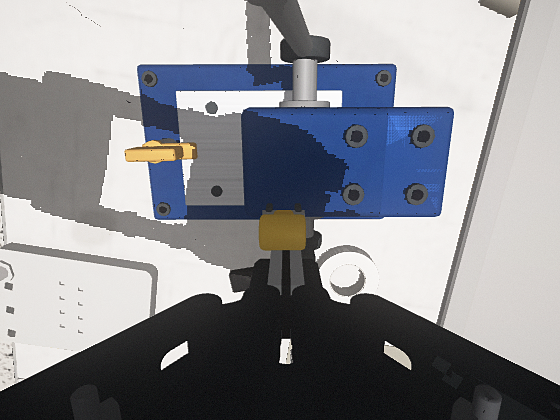

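Emit:
{"method": "move_arm", "body": {"steps": [[[0, 0, 0, 0.8, 0, 0, 0], [0, -1, 0, 0.8, 0, 0, 0], [0, -4, 0, 0, 0, 0, 0], [0.3, -5, 0, 0, 0, 0, 0], [0.6, 0, 0, -4, 0, 0, 0], [0.6, 0, 0, -5, 0, 0, 0], [0.6, 0, 0, -5, 0, 0, 0], [0.6, 0, 0, -3, 0, 0, 0]]]}}

```text
time_s: 18.2
position: [593.9, 128.8, 300.5]
ee_rot: [0.459, 0.538, -0.459, 0.538]
force: [0.8, 0.1, 0.1]
gripper_width: 51.3
```

```bash
python3 - <<'E'
from h import *
camera('side');s=r.state();print(s['position'],s['time_s'],s['force'],s['gripper_width'],err(-18,120,211))
c=camera('wrist')
P=RP.inv().apply((cloud(c,s)-O).reshape(-1,3)).reshape(420,560,3);hsv=cv2.cvtColor(c['pixels'],cv2.COLOR_BGR2HSV)
red=((hsv[...,0]<8)|(hsv[...,0]>172))&(hsv[...,1]>130)&(P[...,2]>180)&(P[...,2]<260)&(c['range_z']>0)
q=P[red]; print('red',len(q),np.percentile(q,[0,2,50,98,100],axis=0).round(1))
m=(hsv[...,0]>12)&(hsv[...,0]<35)&(hsv[...,1]>100)&(c['range_z']>0)&(abs(P[...,0]+14)<25)&(abs(P[...,1]+20)<40)&(P[...,2]>190)
q=P[m];print('knob',len(q)); 
if len(q):print(np.percentile(q,[2,50,98],axis=0).round(1))
E
```

```text
[593.39241809 131.38594177 300.45159913] 18.25 [-1.35014573  4.1958813  -1.01729576] 51.489740719883265 [ 4.10217599  3.65499865 89.45159913]
red 3963 [[-29.4  71.  228.3]
 [-28.5  77.6 230.2]
 [-18.3 121.9 237.8]
 [ -8.1 160.1 240. ]
 [ -7.5 166.  241.2]]
knob 149
[[-22.4 -18.5 190.4]
 [-13.7 -12.1 203.1]
 [ -5.1 -11.  207.2]]
```

Emit:
{"method": "move_arm", "body": {"steps": [[[0.6, 0.9, -0.4, 0.3, 0, 0, 0], [0.6, 2, 0, 0, 0, 0, 0], [0.6, 2, 0, 0, 0, 0, 0], [0.6, 2, 0, 0, 0, 0, 0], [0.6, 2, 0, 0, 0, 0, 0], [0.2, 0, 0, 0, 0, 0, 0], [0.1, 0, 0, 0, 0, 0, 0], [0, 0, 0, 0, 0, 0, 0]]], "newtons": 60}}

```text
time_s: 19.3
position: [589.9, 122.1, 210.9]
ee_rot: [0.459, 0.538, -0.46, 0.537]
force: [-7.1, -6.1, -2.3]
gripper_width: 19.9
```

```bash
python3 - <<'E'
from h import *
s=r.state();print(s['position'],s['time_s'],s['force'],s['ft_torque'],s['gripper_width'],err(-18,120,211))
f=np.linspace(.15,1.33,25);print(np.c_[-12*np.diff(np.cos(f)),-12*np.diff(np.sin(f))].round(2).tolist())
E
```

```text
[589.85036114 122.07980321 210.94394369] 19.3 [-7.12545418 -6.06296547 -2.345104  ] [-0.87389069  1.00040838  0.03894351] 19.94013291491281 [-0.84274499 -4.98780985 -0.05605631]
[[0.1, -0.58], [0.13, -0.58], [0.16, -0.57], [0.19, -0.56], [0.21, -0.55], [0.24, -0.54], [0.27, -0.53], [0.29, -0.51], [0.32, -0.5], [0.34, -0.48], [0.36, -0.46], [0.39, -0.45], [0.41, -0.43], [0.43, -0.41], [0.45, -0.38], [0.47, -0.36], [0.48, -0.34], [0.5, -0.31], [0.51, -0.29], [0.53, -0.26], [0.54, -0.24], [0.55, -0.21], [0.56, -0.18], [0.57, -0.15]]
```

Emit:
{"method": "move_arm", "body": {"steps": [[[0, 0.1, -0.58, 0, 0, 0, 0], [0, 0.13, -0.58, 0, 0, 0, 0], [0, 0.16, -0.57, 0, 0, 0, 0], [0, 0.19, -0.56, 0, 0, 0, 0], [0, 0.21, -0.55, 0, 0, 0, 0], [0, 0.24, -0.54, 0, 0, 0, 0], [0, 0.27, -0.53, 0, 0, 0, 0], [0, 0.29, -0.51, 0, 0, 0, 0]]], "newtons": 80}}

```text
time_s: 20.3
position: [548.6, 115.6, 196.5]
ee_rot: [0.46, 0.536, -0.459, 0.539]
force: [2.4, -6.3, 8.7]
gripper_width: 19.7
```

```bash
python3 - <<'E'
from h import *
s=r.state();e=err(0,0,91);print(s['time_s'],s['force'],s['ft_torque'],s['gripper_width'],e,'ang',np.arctan2(-e[0],e[2])-.15,np.hypot(e[0],e[2]))
E
```

```text
20.3 [ 2.36122849 -6.28662634  8.73398635] [-0.93337035 -0.34956733 -0.01234922] 19.735619361304714 [-60.58043626 115.02641285 105.45465944] ang 0.37143515267265426 121.61691681579468
```

Emit:
{"method": "move_arm", "body": {"steps": [[[0, 0.32, -0.5, 0, 0, 0, 0], [0, 0.34, -0.48, 0, 0, 0, 0], [0, 0.36, -0.46, 0, 0, 0, 0], [0, 0.39, -0.45, 0, 0, 0, 0], [0, 0.41, -0.43, 0, 0, 0, 0], [0, 0.43, -0.41, 0, 0, 0, 0], [0, 0.45, -0.38, 0, 0, 0, 0], [0, 0.47, -0.36, 0, 0, 0, 0]]]}}

```text
time_s: 21.3
position: [512.9, 110.0, 164.5]
ee_rot: [0.46, 0.537, -0.459, 0.538]
force: [-8.4, -9.4, 18.2]
gripper_width: 20.1
```

```bash
python3 - <<'E'
from h import *
s=r.state();e=err(0,0,91);print(s['time_s'],s['force'],s['ft_torque'],s['gripper_width'],e,'ang',np.arctan2(-e[0],e[2])-.15,np.hypot(e[0],e[2]))
E
```

```text
21.3 [-8.40325895 -9.35620374 18.153161  ] [-1.38691888  1.1578787  -0.0804184 ] 20.129950498927457 [-96.69640382 115.02715296  73.50927623] ang 0.7707947232794892 121.46525512999784
```

Emit:
{"method": "move_arm", "body": {"steps": [[[0, 0.38, -0.44, 0, 0, 0, 0], [0, 0.46, -0.36, 0, 0, 0, 0], [0, 0.51, -0.29, 0, 0, 0, 0], [0, 0.53, -0.26, 0, 0, 0, 0], [0, 0.54, -0.24, 0, 0, 0, 0], [0, 0.55, -0.21, 0, 0, 0, 0], [0, 0.56, -0.18, 0, 0, 0, 0], [0, 0, 0, 0, 0, 0, 0]]]}}

```text
time_s: 22.3
position: [494.4, 107.0, 128.9]
ee_rot: [0.46, 0.536, -0.459, 0.538]
force: [-0.4, -8.9, 11.9]
gripper_width: 19.3
```

```bash
python3 - <<'E'
from h import *
s=r.state();e=err(0,0,91);print(s['time_s'],s['force'],s['ft_torque'],s['gripper_width'],e,'ang',np.arctan2(-e[0],e[2])-.15,np.hypot(e[0],e[2]))
E
```

```text
22.3 [-0.36374491 -8.92575979 11.9235928 ] [-1.43278803  0.19582578  0.00247143] 19.299916540922272 [-115.48019932  114.95178625   37.87249908] ang 1.1038925691926638 121.5318996037027
```

Emit:
{"method": "move_arm", "body": {"steps": [[[0, 0.2, -0.05, 0, 0, 0, 0], [0, 0.2, -0.05, 0, 0, 0, 0], [0, 0.1, -0.02, 0, 0, 0, 0], [0, 0.1, -0.02, 0, 0, 0, 0], [0, 0, 0, 0, 0, 0, 0], [0, 0, 0, 0, 0, 0, 0], [0, 0, 0, 0, 0, 0, 0], [0, 0, 0, 0, 0, 0, 0]]]}}

```text
time_s: 23.3
position: [493.0, 106.8, 123.5]
ee_rot: [0.46, 0.536, -0.459, 0.538]
force: [-5.1, -9.7, 21.9]
gripper_width: 19.8
```

```bash
python3 - <<'E'
from h import *
s=r.state();e=err(0,0,91);print(s['time_s'],s['force'],s['ft_torque'],s['gripper_width'],e,'ang',np.arctan2(-e[0],e[2])-.15,np.hypot(e[0],e[2]))
E
```

```text
23.3 [-5.09055196 -9.71366248 21.86734527] [-1.49266592  0.76886775  0.00924579] 19.80516820547844 [-116.93090973  114.974764     32.54679253] ang 1.1493256740925064 121.37599167581216
```

Emit:
{"method": "move_arm", "body": {"steps": [[[0, 0.1, 0, 0, 0, 0, 0], [0, 0.1, 0, 0, 0, 0, 0], [0, 0, 0, 0, 0, 0, 0], [0, 0, 0, 0, 0, 0, 0], [0, 0, 0, 0, 0, 0, 0], [0, 0, 0, 0, 0, 0, 0], [0, 0, 0, 0, 0, 0, 0], [0, 0, 0, 0, 0, 0, 0]]]}}

```text
time_s: 24.3
position: [492.9, 106.8, 122.3]
ee_rot: [0.46, 0.536, -0.459, 0.538]
force: [-11.8, -9.2, 42.2]
gripper_width: 19.8
```

```bash
python3 - <<'E'
from h import *
s=r.state();e=err(0,0,91);print(s['time_s'],s['force'],s['ft_torque'],s['gripper_width'],e,'ang',np.arctan2(-e[0],e[2])-.15,np.hypot(e[0],e[2]))
c=camera('side');cv2.imwrite('pics/s7.png',cv2.resize(c['pixels'][130:350,160:420],None,fx=3,fy=2.7))
c=camera('top')
P=RP.inv().apply((cloud(c)-O).reshape(-1,3)).reshape(420,560,3);hsv=cv2.cvtColor(c['pixels'],cv2.COLOR_BGR2HSV)
for n in ('ptfe_roll','rubber_block','mix_cup_1'): print(n,[(o['point'],round(o['confidence'],2)) for o in tip_of(n,c)[:1]])
red=((hsv[...,0]<8)|(hsv[...,0]>172))&(hsv[...,1]>130)&(P[...,2]>100)&(P[...,2]<180)&(c['range_z']>0)
q=P[red];print('red',len(q));print(np.percentile(q,[2,50,98],axis=0).round(1) if len(q) else '')
cv2.imwrite('pics/t7.png',c['pixels'])
E
```

```text
24.3 [-11.83908572  -9.17988423  42.21608277] [-1.51210632  1.71354485  0.03981289] 19.834334808823986 [-117.01498592  115.03219155   31.31827475] ang 1.159282380090321 121.13356786088693
ptfe_roll [([354.9, 177.3], 0.57)]
rubber_block [([366.3, 218.4], 0.47)]
mix_cup_1 [([239.5, 206.6], 0.77)]
red 0
```

View pics/s7.png

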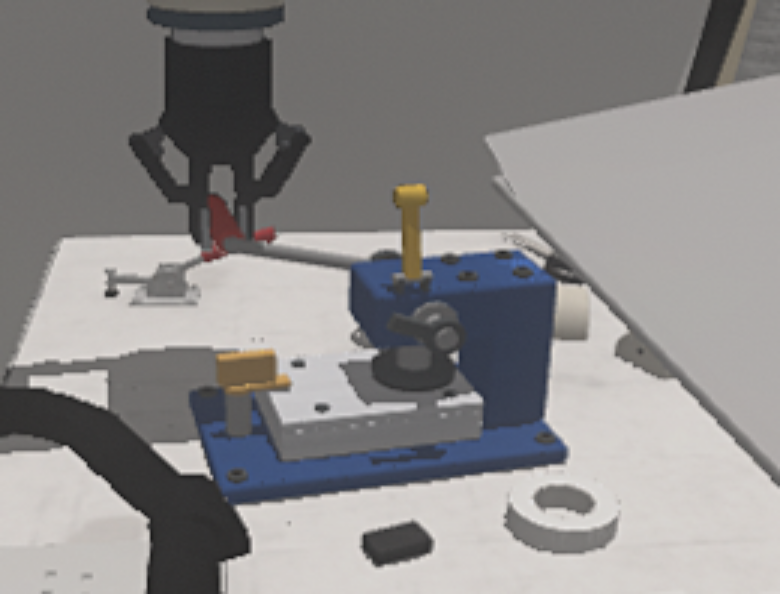

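Emit:
{"method": "move_arm", "body": {"steps": [[[0, -0.07, 0, 0, 0, 0, 0], [0, 0, 0, 0, 0, 0, 0], [0, 0, 0, 0, 0, 0, 0], [0, 0, 0, 0, 0, 0, 0], [0, 0, 0, 0, 0, 0, 0], [0, 0, 0, 0, 0, 0, 0], [0, 0, 0, 0, 0, 0, 0], [0, 0, 0, 0, 0, 0, 0]]]}}

```text
time_s: 25.55
position: [492.9, 106.8, 122.7]
ee_rot: [0.46, 0.536, -0.459, 0.538]
force: [-9.1, -9.8, 35.5]
gripper_width: 19.6
```

```bash
python3 - <<'E'
from h import *
s=r.state();e=err(0,0,91);print(s['time_s'],s['force'],s['gripper_width'],e,'ang',np.arctan2(-e[0],e[2])-.15)
if 15<s['force'][2]<50 and s['gripper_width']>17: print(r.job_done())
E
```

```text
25.55 [-9.06153282 -9.81318897 35.54296775] 19.57601205845736 [-116.9868894   115.01345421   31.74512473] ang 1.1558208180855591
the job is handed in; nothing more can be done
None
```

I did the three steps in the order asked and handed the job in at 25.6 s. The gripper is still holding the red handle, pressing the lever against its down stop.

- **Turnbutton:** I turned it until it met its stop, where the wrist torque rose to about 0.9 N m. The wrist camera then measured about 1.545 rad, and it points in over the cover.
- **Catch:** The first flip with the pinched knob measured only about 1.66 rad after release. I pushed it again with shut fingers until the force rose to 12 N, which is the stop. A later view put the knob at y ≈ -19 mm, which matches 1.75 rad.
- **Lever:** I pulled it only after the catch was over. The angle worked out from the gripper position is about 1.156 rad; the stop is at 1.15. The final upward force is about 35 N, well above the spring's 12 N, and the grip is 80 N with the fingers 19.6 mm apart. Pressing onto the stop, the wrist force briefly reached about 45 N through the pads, so I eased off.
- **Loose things:** I never touched the cup, the tape roll or the black rubber block. The final side picture shows the roll and block in place. The networks' top-view points lie within about 3 pixels of the first ones for the cup and roll. The block's differed by about 4 pixels, with low confidence.
- **Failed check:** My top-camera check of the handle's final position found no red pixels above it, probably because the gripper hid the handle. The lever angle therefore rests on arm position, force and the side picture.

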